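Open both leaves of the sample chest

TASK

Both lid leaves of the sample chest must stand open so that it can be restocked. First lift the amber jar off the lid and stand it gently, upright, in the steel tray; then raise the wide leaf with the cover strip until it stands upright or leans back, draw the flush bolt on the other leaf all the way back out of its keeper while that leaf is still shut, and raise that leaf upright too. Leave the other bottle, jar and beaker where they stand.

Things in the scene. Friction and masses are not known exactly. Their poses are not given: they have to be found in the camera images.
- chest: Fixed low blue chest, 200 (x) x 280 (y) x 100 mm tall; origin at its underside's centre, x away from the robot at yaw 0. Two flat white leaves close its top (top face z = 100 mm), hinged along the sides y = +135 (active) and -135 (passive), meeting at y = 0. The active leaf's raised cover strip (166 mm long, y = 4 to -52 mm, top at z = 134) hides the bolt. Keeper on the -x rim at y = -20, to z = 113.
- active_leaf (a joint): Angle of the active leaf about its hinge (rad): 0 shut, 1.57 upright, stop at 1.75. Stiff friction hinge (about 0.5 N m, with its weight some 5 N at its knob): it stays where it is left. It opens upward about the chest's -x axis.
- active_pull (a point): Grip point, the centre of the black head (26 mm diameter, 22 mm tall) of the upright knob on the active leaf's cover strip; 25 mm above the strip's top; shut, at (-30, -25, 159) mm in the chest's frame. Moves with the leaf; its z axis is the leaf's outward normal, x is along the hinge.
- active_hinge (a point): Middle of the active leaf's hinge line, which runs along the chest's x axis at y = +135, z = 100 mm.
- passive_leaf (a joint): Angle of the passive leaf about its hinge (rad): 0 shut, 1.57 upright, stop at 1.75. Same stiff hinge (0.5 N m, with its weight some 11 N at its knob), opens upward about the chest's +x axis. Blocked by the bolt until that is withdrawn.
- passive_pull (a point): Grip point, the centre of the black head (26 mm diameter, 22 mm tall) of the knob on the passive leaf; 25 mm above the leaf; shut, at (30, -73, 125) mm in the chest's frame. Moves with the leaf; its z axis is the leaf's outward normal. The leaf reaches 71 mm beyond the knob towards its free edge.
- passive_hinge (a point): Middle of the passive leaf's hinge line, along the chest's x axis at y = -135, z = 100 mm.
- bolt (a joint): Travel of the flush bolt (m): 0 fully shot (its tip 7 mm into the keeper), 0.025 fully withdrawn (stop). It slides along the chest's +x axis, away from the keeper; friction about 3 N, it stays where it is left.
- bolt_post (a point): Centre of the bolt's upright steel thumb post, 16 mm diameter, top 26 mm above the passive leaf (this point is 16 mm above the leaf). It stands on a flat steel bar (12 mm wide, its top 7 mm above the leaf) along x, near the passive leaf's free edge; at travel 0 it is at (-15, -20, 116) mm in the chest's frame. Under the cover strip while the active leaf is shut.
- jar_center (a point): Centre (half-way up) of the amber glass jar standing on the active leaf: 54 mm diameter, 85 mm tall with its 48 mm white cap (the cap is the upper 19 mm), 0.18 to 0.35 kg.
- jar: The same jar; origin at the centre of its underside.
- tray_in (a point): Centre of the inner floor (5 mm or less above the bench) of the fixed square steel tray, 130 x 130 mm outside, walls 4 mm thick and 16 mm tall; to the left or to the right of the chest.
- oil_bottle: Bystander: red bottle, 68 mm diameter, 160 mm tall, on the side of the chest opposite the tray; origin at the centre of its underside.
- spare_jar: Bystander: another amber jar like the first (54 mm diameter, 85 mm tall), standing on the bench; origin at the centre of its underside.
- beaker: Bystander: glass beaker, 70 mm diameter, 85 mm tall, standing on the bench; origin at the centre of its underside.
- tray: The same tray; origin at the centre of its underside.
Things that resemble listed ones, but are neither listed nor needed, are in the scene too. What is shaped like the jar but green or red is not meant. What is meant by the tray is not red, and is the smaller of those in its own colour.

How it is judged (in metres and radians):
On the way, in this order (a step that is already met when the one before it is completed fails the run):
1. the jar stands upright in the tray (horizontal distance between jar_center and tray_in below 0.05 m and z of jar_center in the frame of tray_in below 0.05 m and angle between jar_center's own z axis and vertical below 0.15 rad and linear speed of jar below 0.03 m/s), for 0.2 s.
2. the active leaf stands open (value of joint active_leaf above 1.3 rad), for 0.2 s.
3. the bolt is withdrawn while the passive leaf is still shut (value of joint bolt above 0.014 m and value of joint passive_leaf below 0.08 rad), for 0.1 s.
At the end, for the whole second after the job is handed in: Both leaves stand open (more than 1.3 rad, 75 degrees), the bolt is withdrawn (at least 13 mm of its 25 mm), and the jar stands at rest, upright within 0.15 rad, on the tray's floor within 50 mm of its centre (all of step 1 and value of joint each of active_leaf, passive_leaf above 1.3 rad and value of joint bolt above 0.013 m); the robot touches nothing.
It fails at once if the red bottle is shifted by more than 30 mm or tipped (distance of oil_bottle from where it was at the start of the episode above 0.03 m or angle between oil_bottle's own z axis and vertical above 0.3 rad).
It fails at once if the spare jar is shifted by more than 30 mm or tipped (distance of spare_jar from where it was at the start of the episode above 0.03 m or angle between spare_jar's own z axis and vertical above 0.3 rad).
It fails at once if the beaker is shifted by more than 30 mm or tipped (distance of beaker from where it was at the start of the episode above 0.03 m or angle between beaker's own z axis and vertical above 0.3 rad).
It fails at once if the jar is tipped over (angle between jar_center's own z axis and vertical above 0.6 rad).
It fails at once if the jar is dropped or banged down (more than 45 N on the tray) (contact force between jar and tray above 45 N).
It also fails if it takes over 72 s, if anything falls off the work surface, if the arm or the gripper's body presses on something with over 40 N, if the wrist force passes 120 N, or if a joint passes its speed limit or range.

ROBOT

A 6-joint arm with a two-finger parallel gripper is mounted at the origin on the work surface. World frame = base frame: x ahead of the robot, y to its left, z up, the work surface at z = 0. Lengths are in mm, angles in degrees, forces in N, time in s.
With the tool pointing down it reaches from about 300 to 850 mm from the base axis. Payload 4.2 kg.
Tool frame: the origin (TCP) lies midway between the tips of the shut fingers; the grasp point (between the pads) lies 19 mm behind it (env.grip_depth is the distance from the TCP to the grasp point, in mm); z points along the fingers, y is the line along which they close (so a half turn about z gives the same grasp; the last joint's range is limited). The gripper opens to 91 mm and grips with 3 to 60 N. Pads are 32 mm wide; open, the fingers measure 118 mm over their backs; the gripper's body (76 mm by 178 mm) begins 60 mm behind the grasp point.
Start: joints at [-72.536, 18.312, 89.639, -0, 72.044, -1.146], TCP at [183.497, -544.951, 213.976] pointing down, gripper open.
Joint ranges: [-177.97, 177.97], [-48.28, 115.42], [12.27, 149.76], [-77.06, 257.06], [2.81, 150.46], [-146.56, 146.56]. Speed limits (degrees/s): [147.25, 147.25, 180, 180, 180, 180].

INTERFACE

Orientations are given as [roll, pitch, yaw] about the fixed x, y, z axes, in that order (R = Rz(yaw) Ry(pitch) Rx(roll)).
In Python, from workcell import env, eyes gives the robot as it stands.
- The arm moves only by the tool send_rows, never from a script. Its argument "motion" is a list of rows, each a list of 7 numbers: the shift along the world's x, y, z normalised to -1 to 1, where 1 is 0.5 m, then the turn, a rotation vector about the world's x, y, z normalised to -1 to 1, where 1 is 60 degrees, then the opening, from -1 (shut) to 1 (fully open). A call has 1 to 20 rows; each row is the pose to reach, as a shift and turn from the pose commanded when the call began; what a row does not reach only later rows make up. A row lasts 1/8 s, in which the tool goes at most 62.5 mm and 10.7 degrees, less where a joint would pass 70% of its speed; a pose out of reach is approached as far as the arm can. A call with a number of a shift or a turn outside -1 to 1 is refused whole. A call with a gripper value outside its range is refused whole. The fingers move at their own pace and stop on an object; "squeeze" is the grip in N (left out, the last holds). Time passes only in rows, so rows that repeat a pose let the fingers close. It gives the time, the measured TCP pose, the force, the opening and the grip force at its end, in the units of the state.
- env.state(): the state, without advancing time (a new reading comes with each control period).
- eyes.grab_frame(name): name is "scene" or "top"; returns a dict with "pixels" (480x640x3 uint8, red, green, blue), "depth" (480x640 float32, mm along the optical axis (not along the pixel's ray), 0 where there is no reading), "fx", "fy", "cx", "cy" (pixels), "R" (3x3) and "t" (3): a world point X has camera coordinates R X + t. Camera axes: x right, y down, z forward; pixel columns grow to the right and rows downward; lengths in mm; the calibration is good to about 2 mm. A picture is of the moment at which its call begins.
- env.job_done(): hands the job in; it is judged then, once.
The state is a dict: "time_s": time; "qpos": joint angles; "qvel": joint speeds; "effort": joint torques, N m; "ee_pos": TCP position; "ee_rot": TCP orientation; "force": force on the tool from outside, world axes, zero at the start; "torque": the same for the moment, N m; "gripper_width": finger opening in mm; "gripper_force": force on a finger pad.
Only numpy, scipy, OpenCV 4.12 (cv2) and the standard library are available. Lean on these libraries where they do the work, as an engineer would, in place of code of your own. Each camera call takes 0.05 s, during which the arm holds its last target. There are 200 camera calls.

## Working session

There is one attempt and no reset: what is moved stays moved. The work goes in short steps, Python scripts to look and compute and a tool call to move; the robot and the scene stay as the last step left them, time stands still between calls to the robot, and variables do not carry over. Pictures are saved under pics/ and viewed, at most 13 in all, crops included, and the job is handed in when it is done.

Besides the shell and the picture viewer there is one more tool, called after "Call:" as name(argument=value, ...), one argument or row to a line, values as JSON. send_rows: Moves the arm, as the interface text tells. Its arguments: {"type":"object","properties":{"motion":{"type":"array"},"squeeze":{"type":"number"}},"required":["motion"]}

```bash
mkdir -p pics; ls
cat > h.py <<'E'
import numpy as np, cv2, os
from workcell import env, eyes
def grab(n):
    f=eyes.grab_frame(n); f['R']=np.array(f['R']); f['t']=np.array(f['t']).ravel(); return f
def ray(f,u,v,z):
    d=f['R'].T@np.array([(u-f['cx'])/f['fx'],(v-f['cy'])/f['fy'],1]); c=-f['R'].T@f['t']
    return c+d*(z-c[2])/d[2]
def cloud(f):
    v,u=np.mgrid[0:480,0:640]; D=f['depth'].astype(float)
    P=np.stack([(u-f['cx'])/f['fx']*D,(v-f['cy'])/f['fy']*D,D],-1)
    return (P-f['t'])@f['R']
def proj(f,X):
    c=f['R']@np.array(X,float)+f['t']; return f['fx']*c[0]/c[2]+f['cx'],f['fy']*c[1]/c[2]+f['cy']
def save(f,n): cv2.imwrite('pics/'+n+'.png',cv2.cvtColor(f['pixels'],cv2.COLOR_RGB2BGR))
E
python3 - <<'E'
from h import *
for n in('top','scene'):
    f=grab(n); save(f,n+'0'); np.savez(n+'0',**f); print(n,-f['R'].T@f['t'],f['R'][2],f['fx'])
print(env.state())
E
```

```text
pics
top [ 208.20316126  -41.1564257  1501.546676  ] [ 0.22479567  0.0195481  -0.97420982] 496.3191779991368
scene [1385.80608443 -295.93555924  789.39113363] [-0.77457181  0.24472469 -0.58322238] 449.2540442494445
{'time_s': 0.1, 'qpos': array([-7.25364936e+01,  1.83476134e+01,  8.96984653e+01, -1.77745041e-03,
        7.20443069e+01, -1.14476595e+00]), 'qvel': array([ 0.01039306, -0.05638931, -0.08610206,  0.02233537, -0.00593204,
       -0.09484884]), 'effort': array([ 5.45096445e-04, -4.13333094e+01, -2.32509291e+01,  7.29640061e-02,
        4.21560800e-02, -5.43398346e-05]), 'ee_pos': array([ 183.34846912, -544.51337579,  213.21445586]), 'ee_rot': array([-1.79909599e+02, -1.16100209e-04,  1.86088216e+01]), 'force': array([0.29001835, 0.4285701 , 0.21823983]), 'torque': array([-0.00031658,  0.04326786, -0.02839457]), 'gripper_force': 0.0, 'gripper_width': 91.37852940433187}
```

View pics/top0.png

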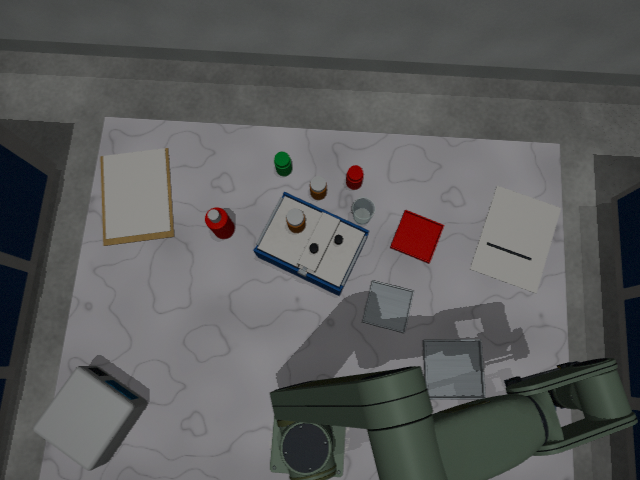

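View pics/scene0.png

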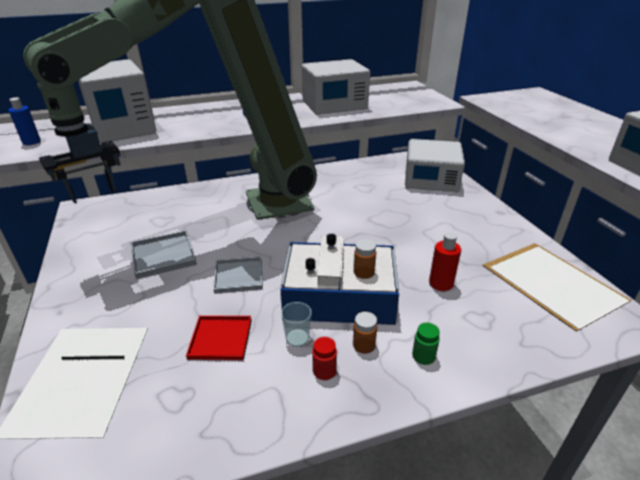

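Top view: the amber jars are at (296,219) on the lid and (318,189) on the bench. The one on the lid is meant; green (283,163) and red (355,177) are lookalikes. The trays are red (417,236), grey small (388,306) and grey large (453,368). The smaller grey one at (388,306) fits. Next I measure these and confirm with one crop.

Run:
```python
from h import *
f=dict(np.load('top0.npz')); g=dict(np.load('scene0.npz'))
im=f['pixels']; hsv=cv2.cvtColor(im,cv2.COLOR_RGB2HSV); P=cloud(f)
sub=np.zeros((480,640),bool); sub[185:300,245:375]=1
# chest: lid-level points
z=P[...,2]
m=sub&(z>85)&(z<112)
n,l,s,c=cv2.connectedComponentsWithStats(m.astype(np.uint8)); i=1+s[1:,4].argmax()
r=cv2.minAreaRect(P[l==i][:,:2].astype(np.float32)); print('lid rect',r, np.median(z[l==i]))
blue=sub&(hsv[...,0]>100)&(hsv[...,0]<130)&(hsv[...,1]>120)&(z>85)
r=cv2.minAreaRect(P[blue|(l==i)][:,:2].astype(np.float32)); print('with blue',r,cv2.boxPoints(r).round(0).tolist())
# knobs
bk=(sub&(im.max(-1)<50)).astype(np.uint8)
n,l2,s,c=cv2.connectedComponentsWithStats(bk)
for k in range(1,n):
    if s[k,4]>25: q=P[l2==k]; print('black',c[k].round(1),s[k,4],np.median(q,0).round(0), 'rays z136,170',ray(f,*c[k],136).round(0),ray(f,*c[k],170).round(0))
# jar on lid: points above 150
for nm,b in dict(jar=(283,310,203,240),spare=(305,330,175,203),bottle=(200,240,200,242),beaker=(348,378,195,226)).items():
    x0,x1,y0,y1=b; q=P[y0:y1,x0:x1].reshape(-1,3); h=np.percentile(q[:,2],97); q2=q[q[:,2]>h-8]; print(nm,'top',h.round(0),((q2.min(0)+q2.max(0))/2).round(0),np.ptp(q2,axis=0).round(0))
# tray
gray=np.zeros((480,640),np.uint8)
d=cv2.absdiff(im,cv2.GaussianBlur(im,(0,0),1)) 
x0,x1,y0,y1=355,420,272,338
q=P[y0:y1,x0:x1].reshape(-1,3); w=q[(q[:,2]>9)&(q[:,2]<25)]; r=cv2.minAreaRect(w[:,:2].astype(np.float32)); print('tray walls',len(w),r,np.median(q[:,2]))
x0,x1,y0,y1=416,490,330,405
q=P[y0:y1,x0:x1].reshape(-1,3); w=q[(q[:,2]>9)&(q[:,2]<25)]; print('big',cv2.minAreaRect(w[:,:2].astype(np.float32)))
save({'pixels':cv2.resize(im[150:410,240:500],(600,600),interpolation=cv2.INTER_CUBIC)},'crop0')
```

```text
lid rect ((547.4780883789062, 29.914703369140625), (282.83160400390625, 204.25758361816406), 68.02212524414062) 100.85148107309112
with blue ((453.5340576171875, 52.94914245605469), (302.3680419921875, 429.8207702636719), 75.8607177734375) [[208.0, -41.0], [625.0, -146.0], [699.0, 147.0], [282.0, 252.0]]
black [318.1 195.1] 75 [706.  21.  40.] rays z136,170 [674.  17. 136.] [662.  16. 170.]
black [297.  228.2] 67 [568.  68. 142.] rays z136,170 [571.  70. 136.] [562.  67. 170.]
black [338.1 239.1] 62 [547. -49. 137.] rays z136,170 [547. -49. 136.] [539. -49. 170.]
black [313.4 248. ] 67 [509.  18. 171.] rays z136,170 [517.  19. 136.] [509.  18. 170.]
black [297.7 273.6] 340 [455.  65.  55.] rays z136,170 [441.  58. 136.] [435.  55. 170.]
black [281. 260.] 35 [499. 119.   8.] rays z136,170 [476. 108. 136.] [470. 104. 170.]
jar top 189.0 [411.  28. 841.] [ 406.  138. 1320.]
spare top 89.0 [480.   7. 792.] [ 544.   97. 1420.]
bottle top 161.0 [407. 140. 828.] [ 397.  363. 1347.]
beaker top 97.0 [449. -95. 796.] [ 482.  108. 1412.]
tray walls 431 ((391.6343994140625, -207.3822021484375), (185.37054443359375, 184.98287963867188), 2.968442678451538) 2.9797771047249464
big ((224.8380126953125, -403.659912109375), (194.3349609375, 197.299072265625), 4.804971694946289)
```

View pics/crop0.png

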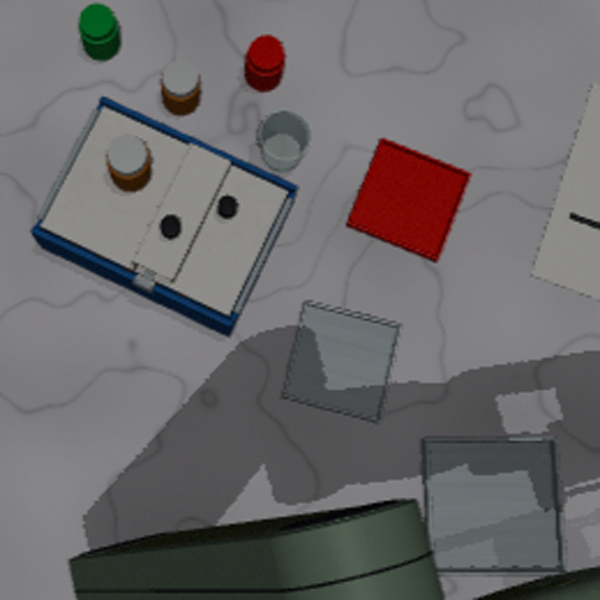

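The crop confirms both: the amber, white-capped jar on the lid (crop 130,160) and the smaller grey tray (crop 341,360), against the larger one at (492,505). The chest fit is (547,30) at yaw -22, and both knobs match it to within 1–2 mm. I refine the jar and tray and set the first move.

Run:
```python
from h import *
f=dict(np.load('top0.npz')); g=dict(np.load('scene0.npz'))
a=np.radians(-22); Rc=np.array([[np.cos(a),-np.sin(a)],[np.sin(a),np.cos(a)]]); C=np.array([547.,30])
P=cloud(f); ok=f['depth']>300
def cap(b,zt,o,nm,cl):
    x0,x1,y0,y1=b; q=cl[y0:y1,x0:x1][o[y0:y1,x0:x1]]; q=q[(q[:,2]>zt-6)&(q[:,2]<zt+8)]
    (c,r)=cv2.minEnclosingCircle(q[:,:2].astype(np.float32)); print(nm,len(q),np.median(q[:,2]).round(1),np.round(c,1),round(r,1),q[:,:2].mean(0).round(1),'chest',(Rc.T@(q[:,:2].mean(0)-C)).round(1))
cap((280,312,200,240),185,ok,'jar',P); cap((305,330,172,203),85,ok,'spare',P); cap((200,240,200,242),160,ok,'bottle',P); cap((345,380,190,228),85,ok,'beaker',P)
cr=np.array([[307,301],[401,322],[379,421],[281,397]])/2.3077+[240,150]
w=np.array([ray(f,*c,16) for c in cr]); print('tray corners',w.round(0).tolist(),'ctr',w.mean(0).round(1),[round(np.linalg.norm(w[i]-w[i-1])) for i in range(4)])
G=cloud(g); okg=g['depth']>300; cap((345,385,235,285),185,okg,'jar scene',G)
print('proj jar', proj(g,(*w.mean(0)[:2],5)))
```

```text
jar 225 185.9 [591.   73.9] 24.5 [591.  74.] chest [24.3 57.3]
spare 185 85.4 [729.5  21.5] 24.9 [728.9  22.6] chest [171.4  61.3]
bottle 98 161.0 [589.  307.4] 16.7 [588.9 306.7] chest [-64.8 272.3]
beaker 93 85.1 [ 646.  -106.4] 53.2 [ 659.  -116.8] chest [158.8 -94.2]
tray corners [[455.0, -163.0, 16.0], [436.0, -286.0, 16.0], [306.0, -262.0, 16.0], [328.0, -135.0, 16.0]] ctr [ 381.5 -211.3   16. ] [130, 125, 132, 128]
jar scene 210 183.8 [592.9  75.4] 24.5 [595.   74.4] chest [27.8 59.1]
proj jar (np.float64(237.5068945166691), np.float64(274.3806011300207))
```

Call:
send_rows(
  motion=[
    [0.4,0.88,0.16,0,0,0.823,1],
    [0.4,0.88,0.16,0,0,0.823,1],
    [0.4,0.88,0.16,0,0,0.823,1],
    [0.4,0.88,0.16,0,0,0.823,1],
    [0.4,0.88,0.16,0,0,0.823,1],
    [0.4,0.88,0.16,0,0,0.823,1],
    [0.4,0.88,0.16,0,0,0.823,1],
    [0.4,0.88,0.16,0,0,0.823,1],
    [0.4,0.88,0.16,0,0,0.823,1],
  ],
)

```text
time_s: 1.23
ee_pos: [384.5, -102.3, 294.3]
ee_rot: [180.0, -0.0, 68.4]
force: [0.1, -0.4, -0.4]
gripper_width: 90.8
gripper_force: 0.0
```

Call:
send_rows(
  motion=[
    [0.415,0.358,0,0,0,0,1],
    [0.415,0.358,0,0,0,0,1],
    [0.415,0.358,0,0,0,0,1],
    [0.415,0.358,0,0,0,0,1],
    [0.415,0.358,0,0,0,0,1],
    [0.415,0.358,-0.1,0,0,0,1],
    [0.415,0.358,-0.18,0,0,0,1],
    [0.415,0.358,-0.25,0,0,0,1],
    [0.415,0.358,-0.3,0,0,0,1],
    [0.415,0.358,-0.33,0,0,0,1],
    [0.415,0.358,-0.33,0,0,0,1],
    [0.415,0.358,-0.33,0,0,0,-0.2],
    [0.415,0.358,-0.33,0,0,0,-0.2],
    [0.415,0.358,-0.33,0,0,0,-0.2],
    [0.415,0.358,-0.33,0,0,0,-0.2],
    [0.415,0.358,-0.33,0,0,0,-0.2],
    [0.415,0.358,-0.33,0,0,0,-0.2],
  ],
  squeeze=25,
)

```text
time_s: 3.35
ee_pos: [591.1, 74.1, 129.3]
ee_rot: [180.0, -0.0, 68.0]
force: [-0.4, 0.4, 3.0]
gripper_width: 53.5
gripper_force: 25.0
```

Call:
send_rows(
  motion=[
    [0,0,0.04,0,0,0,-0.2],
    [0,0,0.12,0,0,0,-0.2],
    [0,0,0.2,0,0,0,-0.2],
    [-0.03,-0.04,0.24,0,0,0,-0.2],
    [-0.08,-0.11,0.24,0,0,0,-0.2],
    [-0.14,-0.19,0.24,0,0,0,-0.2],
    [-0.2,-0.27,0.24,0,0,0,-0.2],
    [-0.26,-0.35,0.24,0,0,0,-0.2],
    [-0.32,-0.43,0.22,0,0,0,-0.2],
    [-0.37,-0.5,0.16,0,0,0,-0.2],
    [-0.405,-0.55,0.08,0,0,0,-0.2],
    [-0.42,-0.57,0,0,0,0,-0.2],
    [-0.42,-0.57,-0.06,0,0,0,-0.2],
    [-0.42,-0.57,-0.1,0,0,0,-0.2],
    [-0.42,-0.57,-0.13,0,0,0,-0.2],
    [-0.42,-0.57,-0.15,0,0,0,-0.2],
    [-0.42,-0.57,-0.16,0,0,0,-0.2],
    [-0.42,-0.57,-0.16,0,0,0,-0.2],
  ],
)

```text
time_s: 5.6
ee_pos: [381.0, -210.9, 48.9]
ee_rot: [-180.0, -0.0, 68.0]
force: [0.5, -0.5, -2.7]
gripper_width: 53.3
gripper_force: 25.0
```

Run:
```python
from h import *
f=grab('scene'); s=env.state(); print(s['ee_pos'],s['force'],s['qpos'],s['time_s'])
save({'pixels':cv2.resize(f['pixels'][180:380,160:400],(720,600))},'place')
```

```text
[ 381.23907203 -211.04397796   49.21422052] [-0.31834819  0.04750396 -3.03468021] [-3.04806749e+01  1.66632137e+01  1.20382352e+02  1.22481327e-03
  4.29201900e+01 -8.47883203e+00] 5.65
```

View pics/place.png

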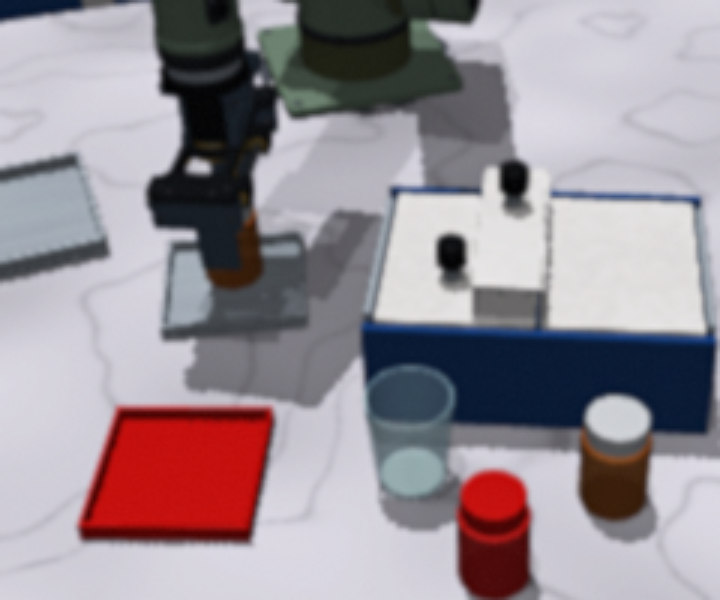

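The jar hangs upright over the tray centre (crop 235,270), with its underside about 15 mm above the tray floor. I lower it slowly.

Call:
send_rows(
  motion=[
    [0,0,-0.008,0,0,0,-0.2],
    [0,0,-0.016,0,0,0,-0.2],
    [0,0,-0.022,0,0,0,-0.2],
    [0,0,-0.025,0,0,0,-0.2],
    [0,0,-0.028,0,0,0,-0.2],
    [0,0,-0.031,0,0,0,-0.2],
    [0,0,-0.031,0,0,0,-0.2],
  ],
)

```text
time_s: 6.52
ee_pos: [381.0, -211.0, 33.5]
ee_rot: [180.0, 0.0, 68.0]
force: [-0.4, -0.3, -3.4]
gripper_width: 53.4
gripper_force: 25.0
```

Call:
send_rows(
  motion=[
    [0,0,-0.002,0,0,0,-0.2],
    [0,0,-0.004,0,0,0,-0.2],
    [0,0,-0.005,0,0,0,-0.2],
    [0,0,-0.005,0,0,0,-0.2],
  ],
)

```text
time_s: 7.02
ee_pos: [381.1, -211.0, 33.3]
ee_rot: [179.9, 0.0, 68.0]
force: [-4.4, 2.6, 22.2]
gripper_width: 53.7
gripper_force: 25.0
```

Call:
send_rows(
  motion=[
    [0,0,0.004,0,0,0,-0.2],
    [0,0,0.004,0,0,0,0.3],
    [0,0,0.004,0,0,0,1],
    [0,0,0.004,0,0,0,1],
    [0,0,0.004,0,0,0,1],
    [0,0,0.004,0,0,0,1],
    [0,0,0.004,0,0,0,1],
    [0,0,0.04,0,0,0,1],
    [0,0,0.12,0,0,0,1],
    [0,0,0.24,0,0,0,1],
    [0,0,0.36,0,0,0,1],
    [0,0,0.46,0,0,0,1],
  ],
)

```text
time_s: 8.52
ee_pos: [381.0, -211.0, 263.5]
ee_rot: [179.9, 0.0, 68.0]
force: [-0.1, -0.8, -0.4]
gripper_width: 91.3
gripper_force: 0.0
```

Run:
```python
from h import *
f=grab('scene'); P=cloud(f); u,v=map(int,proj(f,(381,-211,60)))
q=P[v-40:v+40,u-40:u+40].reshape(-1,3); q=q[(q[:,2]>83)&(q[:,2]<97)]
print(len(q),q.mean(0),cv2.minEnclosingCircle(q[:,:2].astype(np.float32)),env.state()['ee_pos'])
```

```text
162 [ 385.44545543 -209.40924876   87.65387229] ((383.4049072265625, -209.46266174316406), 24.782184600830078) [ 383.95665593 -212.63064675  269.72939781]
```

Call:
send_rows(
  motion=[
    [0.258,0.458,-0.06,0,0,0,1],
    [0.258,0.458,-0.06,0,0,0,1],
    [0.258,0.458,-0.06,0,0,0,1],
    [0.258,0.458,-0.06,0,0,0,1],
    [0.258,0.458,-0.06,0,0,0,1],
    [0.258,0.458,-0.12,0,0,0,0.3],
    [0.258,0.458,-0.18,0,0,0,0.3],
    [0.258,0.458,-0.22,0,0,0,0.3],
    [0.258,0.458,-0.242,0,0,0,0.3],
    [0.258,0.458,-0.242,0,0,0,0.3],
  ],
  squeeze=45,
)

```text
time_s: 9.82
ee_pos: [509.5, 17.6, 139.6]
ee_rot: [-179.9, 0.0, 68.0]
force: [-0.1, 0.3, -0.6]
gripper_width: 59.1
gripper_force: 0.0
```

Run:
```python
from h import *
f=grab('scene'); s=env.state(); print(s['ee_pos'],s['force'],s['gripper_width'])
save({'pixels':cv2.resize(f['pixels'][160:340,220:460],(800,600))},'knob')
```

```text
[510.1673156   17.64198282 140.30535339] [ 0.31733213 -0.49094877  1.07766304] 59.21393322130361
```

View pics/knob.png

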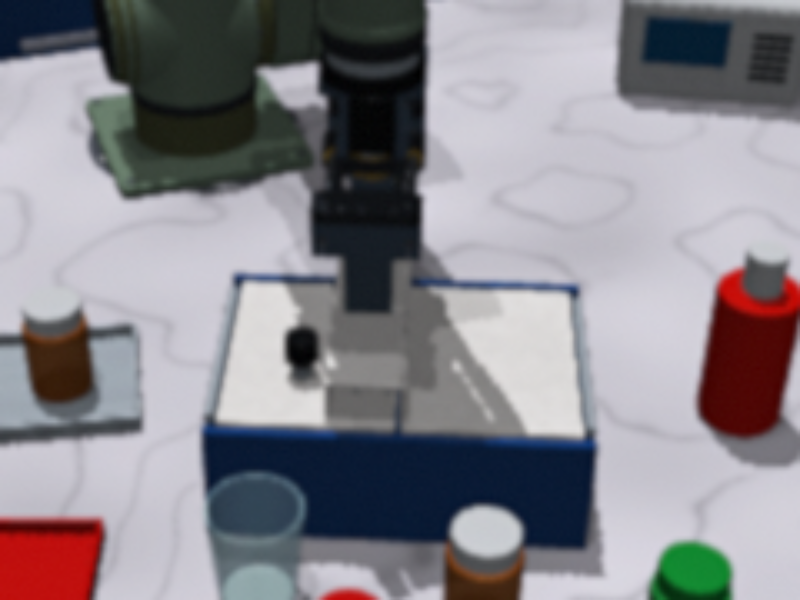

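The gripper straddles the active knob (crop 370,290), and the jar stands in the tray (60,345). I raise 4 mm, close, and tabulate the arcs.

Call:
send_rows(
  motion=[
    [0,0,0.008,0,0,0,0.3],
    [0,0,0.008,0,0,0,-0.6],
    [0,0,0.008,0,0,0,-0.6],
    [0,0,0.008,0,0,0,-0.6],
    [0,0,0.008,0,0,0,-0.6],
    [0,0,0.008,0,0,0,-0.6],
  ],
  squeeze=35,
)

```text
time_s: 10.62
ee_pos: [510.5, 17.9, 144.0]
ee_rot: [179.9, -0.0, 68.0]
force: [1.8, -0.9, -1.3]
gripper_width: 25.1
gripper_force: 35.0
```

```bash
cat > arc.py <<'E'
import numpy as np
# sgn=+1 active (hinge +y), -1 passive; r=dist knob-hinge, h=knob height over hinge, o=knob centre to TCP, k=tilt ratio
def arc(sgn,r,h,o,tilt,th0,th1,st):
    a=np.radians(-22); yc=np.array([-np.sin(a),np.cos(a)])*sgn; ax=np.array([-np.cos(a),-np.sin(a)])*sgn
    def P(t): 
        p=np.radians(tilt(t)); t=np.radians(t)
        return np.array([-r*np.cos(t)+h*np.sin(t)-o*np.sin(p), r*np.sin(t)+h*np.cos(t)-o*np.cos(p)])
    for t in np.arange(th0+st,th1+.1,st):
        d=P(t)-P(th0); w=ax*(tilt(t)-tilt(th0))/60
        print(int(t),np.round([*(d[0]*yc/500),d[1]/500,*w],3).tolist())
E
python3 -c "
from arc import *
arc(1,160,59,15,lambda t:.4*t,0,40,5)
arc(1,160,59,15,lambda t:.4*t,40,100,5)"
```

```text
5 [0.004, 0.01, 0.027, -0.031, 0.012]
10 [0.009, 0.022, 0.054, -0.062, 0.025]
15 [0.014, 0.036, 0.079, -0.093, 0.037]
20 [0.021, 0.051, 0.103, -0.124, 0.05]
25 [0.028, 0.069, 0.125, -0.155, 0.062]
30 [0.036, 0.089, 0.145, -0.185, 0.075]
35 [0.044, 0.11, 0.163, -0.216, 0.087]
40 [0.053, 0.132, 0.179, -0.247, 0.1]
45 [0.01, 0.024, 0.014, -0.031, 0.012]
50 [0.019, 0.048, 0.026, -0.062, 0.025]
55 [0.03, 0.074, 0.035, -0.093, 0.037]
60 [0.04, 0.1, 0.041, -0.124, 0.05]
65 [0.051, 0.126, 0.046, -0.155, 0.062]
70 [0.062, 0.153, 0.047, -0.185, 0.075]
75 [0.073, 0.18, 0.046, -0.216, 0.087]
80 [0.083, 0.206, 0.043, -0.247, 0.1]
85 [0.094, 0.232, 0.037, -0.278, 0.112]
90 [0.104, 0.258, 0.028, -0.309, 0.125]
95 [0.114, 0.282, 0.018, -0.34, 0.137]
100 [0.124, 0.306, 0.004, -0.371, 0.15]
```

The grip width of 25 mm matches the 26 mm head. I raise the leaf to 40° first.

Call:
send_rows(
  motion=[
    [0.004,0.01,0.027,-0.031,0.012,0,-0.6],
    [0.009,0.022,0.054,-0.062,0.025,0,-0.6],
    [0.014,0.036,0.079,-0.093,0.037,0,-0.6],
    [0.021,0.051,0.103,-0.124,0.05,0,-0.6],
    [0.028,0.069,0.125,-0.155,0.062,0,-0.6],
    [0.036,0.089,0.145,-0.185,0.075,0,-0.6],
    [0.044,0.11,0.163,-0.216,0.087,0,-0.6],
    [0.053,0.132,0.179,-0.247,0.1,0,-0.6],
    [0.053,0.132,0.179,-0.247,0.1,0,-0.6],
  ],
)

```text
time_s: 11.75
ee_pos: [537.0, 84.0, 233.4]
ee_rot: [180.0, 16.1, 68.1]
force: [2.2, -3.3, 0.0]
gripper_width: 25.2
gripper_force: 35.0
```

Run:
```python
from h import *
f=grab('scene'); s=env.state(); print(s['ee_pos'],s['force'],s['gripper_width'],s['qpos'].round(1))
save({'pixels':cv2.resize(f['pixels'][130:340,220:460],(685,600))},'arc40')
```

```text
[537.02804796  83.97165677 233.33313625] [ 3.48563098 -0.6901819  -0.10321681] 24.898999218463807 [ 15.4  20.   86.2 -12.7  83.8  39.9]
```

View pics/arc40.png

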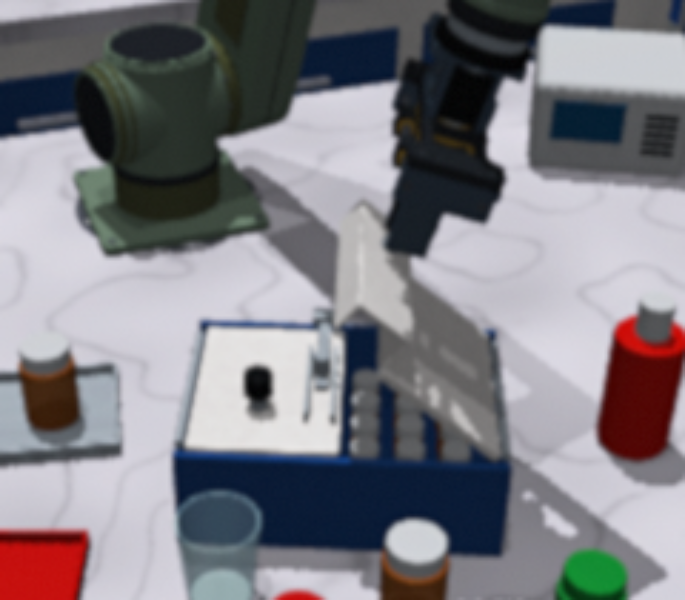

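The leaf is at about 40° with the knob held, and the bolt post shows at (322,345). I continue to 100°.

Call:
send_rows(
  motion=[
    [0.01,0.024,0.014,-0.031,0.012,0,-0.6],
    [0.019,0.048,0.026,-0.062,0.025,0,-0.6],
    [0.03,0.074,0.035,-0.093,0.037,0,-0.6],
    [0.04,0.1,0.041,-0.124,0.05,0,-0.6],
    [0.051,0.126,0.046,-0.155,0.062,0,-0.6],
    [0.062,0.153,0.047,-0.185,0.075,0,-0.6],
    [0.073,0.18,0.046,-0.216,0.087,0,-0.6],
    [0.083,0.206,0.043,-0.247,0.1,0,-0.6],
    [0.094,0.232,0.037,-0.278,0.112,0,-0.6],
    [0.104,0.258,0.028,-0.309,0.125,0,-0.6],
    [0.109,0.27,0.023,-0.325,0.131,0,-0.6],
    [0.114,0.282,0.018,-0.34,0.137,0,-0.6],
    [0.114,0.282,0.018,-0.34,0.137,0,-0.6],
  ],
)

```text
time_s: 13.42
ee_pos: [593.7, 225.0, 242.8]
ee_rot: [179.9, 38.0, 67.9]
force: [1.5, -0.8, 4.7]
gripper_width: 24.4
gripper_force: 35.0
```

Run:
```python
from h import *
f=grab('scene'); s=env.state(); print(s['ee_pos'],s['ee_rot'],s['force'],s['gripper_width'],s['qpos'].round(1))
save({'pixels':cv2.resize(f['pixels'][130:340,220:460],(685,600))},'arc95')
```

```text
[593.67580438 224.99679688 242.84836845] [179.9421781   37.93812689  67.94762028] [ 1.92384439 -0.22836861  4.31346441] 24.726355998696263 [ 31.   40.   58.4 -23.5 111.7  50.2]
```

View pics/arc95.png

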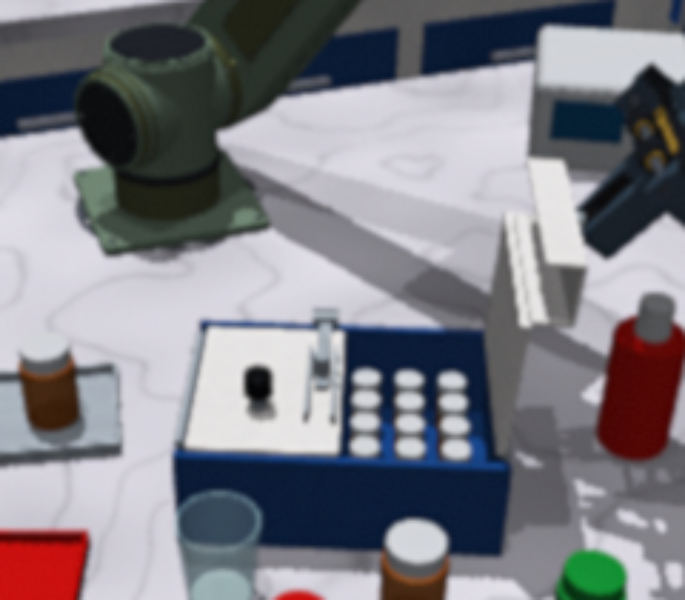

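The active leaf stands at about 95° (crop 510,330). I release, back off along the tool axis, and rise.

Call:
send_rows(
  motion=[
    [0,0,0,0,0,0,0.3],
    [0,0,0,0,0,0,0.3],
    [0,0,0,0,0,0,0.3],
    [0,0,0,0,0,0,0.3],
    [0.01,0.025,0.035,0,0,0,0.3],
    [0.03,0.075,0.104,0,0,0,0.3],
    [0.055,0.137,0.19,0,0,0,0.3],
    [0.055,0.137,0.3,0,0,0,0],
    [0.055,0.137,0.36,0.15,-0.06,0,-0.5],
    [0.03,0.06,0.36,0.3,-0.12,0,-1],
    [-0.02,-0.05,0.36,0.45,-0.18,0,-1],
    [-0.07,-0.16,0.36,0.587,-0.237,0,-1],
    [-0.12,-0.27,0.36,0.587,-0.237,0,-1],
    [-0.17,-0.37,0.34,0.587,-0.237,0,-1],
    [-0.192,-0.393,0.25,0.587,-0.237,0,-1],
    [-0.192,-0.393,0.15,0.587,-0.237,0,-1],
    [-0.192,-0.393,0.05,0.587,-0.237,0,-1],
    [-0.192,-0.393,0.0,0.587,-0.237,0,-1],
    [-0.192,-0.393,-0.1,0.587,-0.237,0,-1],
    [-0.192,-0.393,-0.16,0.587,-0.237,0,-1],
  ],
  squeeze=30,
)

```text
time_s: 15.98
ee_pos: [496.3, 28.5, 160.5]
ee_rot: [-179.9, 0.1, 68.0]
force: [-0.3, -0.3, 0.4]
gripper_width: 0.1
gripper_force: 0.0
```

Run:
```python
from h import *
f=grab('top'); s=env.state(); print(s['ee_pos'],s['ee_rot'],s['force'],s['gripper_width'],s['qpos'].round(1),s['time_s'])
g=grab('scene')
a=cv2.resize(f['pixels'][170:310,235:395],(400,350)); b=cv2.resize(g['pixels'][190:330,270:430],(400,350))
save({'pixels':np.hstack([a,b])},'bolt'); np.savez('bolt',**f)
```

```text
[494.0420256   28.4640818  157.30639112] [-179.51909664    0.21276722   67.98668793] [-2.05798563 -0.20790613 -1.65248571] 0.2961296224119648 [  2.   14.  104.5   0.   62.   24. ] 16.025
```

View pics/bolt.png

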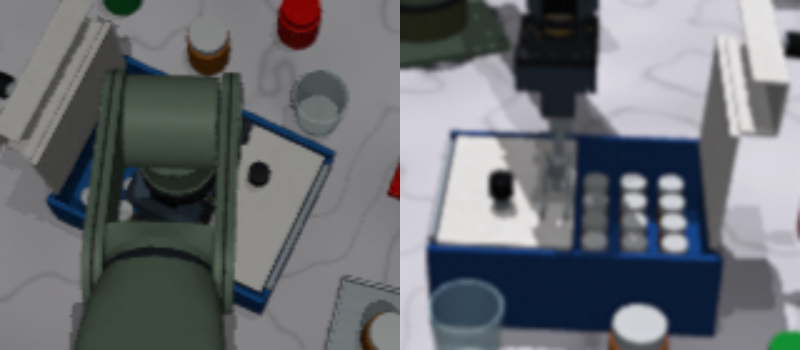

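The closed fingers hang on the -x side of the post (right panel ~(560,110); post ~(562,150)), and the active leaf stays upright. I descend and push.

Call:
send_rows(
  motion=[
    [0,0,-0.05,0,0,0,-1],
    [0,0,-0.09,0,0,0,-1],
    [0,0,-0.103,0,0,0,-1],
    [0,0,-0.103,0,0,0,-1],
    [0.009,-0.004,-0.103,0,0,0,-1],
    [0.019,-0.008,-0.103,0,0,0,-1],
    [0.028,-0.011,-0.103,0,0,0,-1],
    [0.037,-0.015,-0.103,0,0,0,-1],
    [0.046,-0.019,-0.103,0,0,0,-1],
    [0.056,-0.022,-0.103,0,0,0,-1],
    [0.056,-0.022,-0.103,0,0,0,-1],
  ],
)

```text
time_s: 17.45
ee_pos: [526.0, 17.2, 110.9]
ee_rot: [180.0, 0.0, 68.0]
force: [-0.7, -0.5, 0.8]
gripper_width: 0.2
gripper_force: 0.5
```

Call:
send_rows(
  motion=[
    [0.004,-0.001,0,0,0,0,-1],
    [0.008,-0.003,0,0,0,0,-1],
  ],
)

```text
time_s: 17.7
ee_pos: [529.1, 16.0, 110.9]
ee_rot: [-180.0, 0.0, 68.0]
force: [-2.8, 0.1, 2.5]
gripper_width: 0.4
gripper_force: 1.6
```

Call:
send_rows(
  motion=[
    [0.003,-0.001,0,0,0,0,-1],
    [0.006,-0.002,0,0,0,0,-1],
  ],
)

```text
time_s: 17.95
ee_pos: [532.3, 14.8, 110.8]
ee_rot: [-180.0, 0.0, 68.0]
force: [-3.8, -0.7, 1.7]
gripper_width: 0.2
gripper_force: 1.6
```

Run:
```python
from h import *
g=grab('scene'); print(env.state()['ee_pos'],env.state()['force'])
a=np.load('scene0.npz')['pixels']
save({'pixels':cv2.resize(g['pixels'][200:300,280:400],(720,600),interpolation=cv2.INTER_CUBIC)},'bolt2')
```

```text
[532.53017937  14.73717372 110.87768382] [-2.78690691 -1.06915425  1.59280271]
```

View pics/bolt2.png

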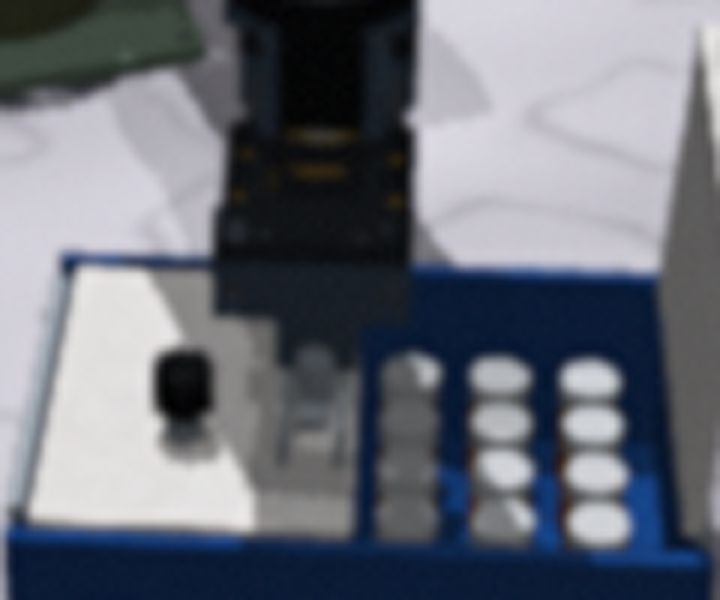

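The post (crop 315,355) is in contact and moving. I push until the stop shows in the force.

Call:
send_rows(
  motion=[
    [0.003,-0.001,0,0,0,0,-1],
    [0.006,-0.002,0,0,0,0,-1],
    [0.009,-0.004,0,0,0,0,-1],
  ],
)

```text
time_s: 18.38
ee_pos: [533.5, 14.3, 110.7]
ee_rot: [-179.5, 0.0, 67.9]
force: [-12.5, 5.6, 8.8]
gripper_width: 0.6
gripper_force: 7.1
```

```bash
python3 - <<'E'
from h import *
g=grab('scene'); s=env.state(); print(s['ee_pos'],s['force'])
for t in (0,15,25):
    x=-15+t; print(t,proj(g,(547+.927*x-.375*20,30-.375*x-.927*20,126)))
np.savez('b3',**g)
p=ray(g,332.5,258.5,126); d=p[:2]-[547,30]; print(p,'chest',d@[.927,-.375],d@[.375,.927])
E
python3 -c "
from arc import *
arc(-1,62,25,16,lambda t:.5*t,0,95,5)"
```

```text
[533.44598407  14.31577403 110.68919364] [-11.70942671   4.43390425   6.9461287 ]
0 (np.float64(332.26495627202627), np.float64(252.71028142903546))
15 (np.float64(332.00171621757414), np.float64(256.24275905037246))
25 (np.float64(331.82302079779834), np.float64(258.6407131638046))
[548.75454681   9.48875535 126.        ] chest 9.318181637531088 -18.355968741598165
5 [-0.001, -0.003, 0.011, 0.039, -0.016]
10 [-0.003, -0.007, 0.021, 0.077, -0.031]
15 [-0.005, -0.012, 0.031, 0.116, -0.047]
20 [-0.007, -0.018, 0.04, 0.155, -0.062]
25 [-0.01, -0.024, 0.048, 0.193, -0.078]
30 [-0.012, -0.031, 0.056, 0.232, -0.094]
35 [-0.016, -0.038, 0.064, 0.27, -0.109]
40 [-0.019, -0.047, 0.07, 0.309, -0.125]
45 [-0.022, -0.055, 0.075, 0.348, -0.14]
50 [-0.026, -0.064, 0.08, 0.386, -0.156]
55 [-0.03, -0.073, 0.084, 0.425, -0.172]
60 [-0.033, -0.083, 0.087, 0.464, -0.187]
65 [-0.037, -0.092, 0.089, 0.502, -0.203]
70 [-0.041, -0.102, 0.089, 0.541, -0.219]
75 [-0.045, -0.112, 0.089, 0.579, -0.234]
80 [-0.049, -0.122, 0.088, 0.618, -0.25]
85 [-0.053, -0.131, 0.086, 0.657, -0.265]
90 [-0.057, -0.14, 0.083, 0.695, -0.281]
95 [-0.06, -0.149, 0.08, 0.734, -0.297]
```

The bolt is on its stop (force 13 N, post at chest x ≈ +9, about 24 mm of travel). I back off and go to the passive knob.

Call:
send_rows(
  motion=[
    [-0.016,0.006,0,0,0,0,-1],
    [-0.016,0.006,0.03,0,0,0,-1],
    [-0.016,0.006,0.13,0,0,0,-1],
    [-0.01,0,0.2,0,0,0,0],
    [0.022,-0.124,0.22,0,0,0,0.3],
    [0.022,-0.124,0.22,0,0,0,0.3],
    [0.022,-0.124,0.2,0,0,0,0.3],
    [0.022,-0.124,0.12,0,0,0,0.3],
    [0.022,-0.124,0.05,0,0,0,0.3],
    [0.022,-0.124,0.01,0,0,0,0.3],
    [0.022,-0.124,-0.003,0,0,0,0.3],
    [0.022,-0.124,-0.003,0,0,0,0.3],
    [0.022,-0.124,-0.003,0,0,0,-0.6],
    [0.022,-0.124,-0.003,0,0,0,-0.6],
    [0.022,-0.124,-0.003,0,0,0,-0.6],
    [0.022,-0.124,-0.003,0,0,0,-0.6],
    [0.022,-0.124,-0.003,0,0,0,-0.6],
  ],
  squeeze=50,
)

```text
time_s: 20.55
ee_pos: [548.3, -49.1, 109.8]
ee_rot: [179.9, -0.0, 68.0]
force: [1.2, 0.1, 2.1]
gripper_width: 25.1
gripper_force: 50.0
```

Knob gripped at 25 mm. I raise the passive leaf.

Call:
send_rows(
  motion=[
    [-0.001,-0.003,0.011,0.039,-0.016,0,-0.6],
    [-0.003,-0.007,0.021,0.077,-0.031,0,-0.6],
    [-0.005,-0.012,0.031,0.116,-0.047,0,-0.6],
    [-0.007,-0.018,0.04,0.155,-0.062,0,-0.6],
    [-0.01,-0.024,0.048,0.193,-0.078,0,-0.6],
    [-0.012,-0.031,0.056,0.232,-0.094,0,-0.6],
    [-0.016,-0.038,0.064,0.27,-0.109,0,-0.6],
    [-0.019,-0.047,0.07,0.309,-0.125,0,-0.6],
  ],
)

```text
time_s: 21.55
ee_pos: [539.7, -70.3, 142.8]
ee_rot: [-179.9, -20.3, 67.8]
force: [9.5, 9.6, -15.0]
gripper_width: 25.1
gripper_force: 50.0
```

Call:
send_rows(
  motion=[
    [-0.003,-0.008,0.005,0.039,-0.015,0,-0.6],
    [-0.007,-0.017,0.01,0.077,-0.031,0,-0.6],
    [-0.011,-0.026,0.014,0.116,-0.047,0,-0.6],
    [-0.014,-0.036,0.017,0.155,-0.062,0,-0.6],
    [-0.018,-0.045,0.019,0.193,-0.078,0,-0.6],
    [-0.022,-0.055,0.019,0.232,-0.094,0,-0.6],
    [-0.026,-0.065,0.019,0.27,-0.109,0,-0.6],
    [-0.03,-0.075,0.018,0.309,-0.125,0,-0.6],
    [-0.034,-0.084,0.016,0.348,-0.14,0,-0.6],
    [-0.038,-0.093,0.013,0.386,-0.156,0,-0.6],
    [-0.041,-0.102,0.01,0.425,-0.172,0,-0.6],
    [-0.041,-0.102,0.01,0.425,-0.172,0,-0.6],
  ],
)

```text
time_s: 23.05
ee_pos: [519.3, -121.1, 151.3]
ee_rot: [-179.9, -48.1, 67.8]
force: [6.1, 8.6, 3.1]
gripper_width: 25.1
gripper_force: 50.0
```

Run:
```python
from h import *
g=grab('scene'); s=env.state(); print(s['ee_pos'],s['ee_rot'],s['force'],s['gripper_width'],s['qpos'].round(1))
save({'pixels':cv2.resize(g['pixels'][130:340,200:470],(770,600))},'pas')
```

```text
[ 519.34336969 -121.09030515  151.30430922] [-179.92927305  -48.00383224   67.85390358] [6.25306038 8.60772131 2.51704149] 24.594168897554763 [-40.8  25.9 105.9  46.9  74.5 -42.8]
```

View pics/pas.png

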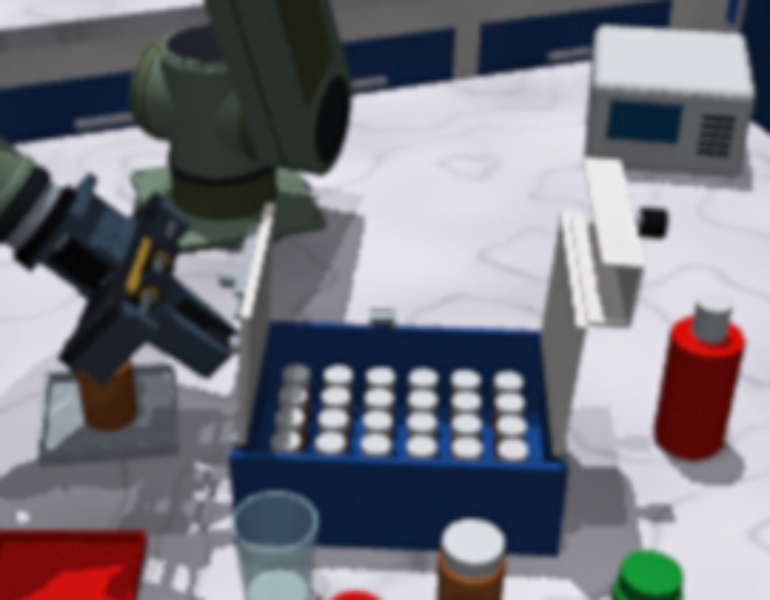

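The passive leaf stands upright (left, crop 258,320), its bolt visible at (235,270). The active leaf is upright (right) and the jar is in the tray. I release and retreat along the tool axis.

Call:
send_rows(
  motion=[
    [0,0,0,0,0,0,0.1],
    [0,0,0,0,0,0,0.1],
    [0,0,0,0,0,0,0.1],
    [0,0,0,0,0,0,0.1],
    [-0.01,-0.024,0.024,0,0,0,0.1],
    [-0.03,-0.075,0.072,0,0,0,0.1],
    [-0.055,-0.135,0.131,0,0,0,0.1],
    [-0.067,-0.165,0.22,0,0,0,0.1],
    [-0.067,-0.165,0.3,0,0,0,0.1],
    [-0.067,-0.165,0.36,0,0,0,0.1],
    [-0.067,-0.165,0.36,0,0,0,0.1],
    [-0.067,-0.165,0.36,0,0,0,0.1],
  ],
)

```text
time_s: 24.6
ee_pos: [483.9, -206.2, 328.8]
ee_rot: [-179.9, -47.5, 67.9]
force: [-0.5, 0.7, -0.4]
gripper_width: 50.3
gripper_force: 0.0
```

Run:
```python
from h import *
g=grab('scene'); f=grab('top'); s=env.state(); print(s['ee_pos'],s['force'],s['gripper_width'],s['time_s'])
a=np.radians(-22); Rc=np.array([[np.cos(a),-np.sin(a)],[np.sin(a),np.cos(a)]])
for h in (g,f):
    P=cloud(h).reshape(-1,3)[h['depth'].ravel()>300]; Q=P.copy(); Q[:,:2]=(P[:,:2]-[547,30])@Rc
    for nm,lo,hi in (('passive',-230,-60),('active',60,200)):
        q=Q[(abs(Q[:,0])<95)&(Q[:,1]>lo)&(Q[:,1]<hi)&(Q[:,2]>115)&(Q[:,2]<(225 if lo<0 else 280))]
        for z0 in(120,160,200): 
            w=q[abs(q[:,2]-z0)<10]; 
            if len(w): print(nm,z0,len(w),np.percentile(w[:,1],[5,50,95]).round(1))
    q=P[(np.hypot(P[:,0]-383,P[:,1]+210)<40)&(P[:,2]>82)&(P[:,2]<97)]; print('jar',len(q),q.mean(0).round(1) if len(q) else '')
save({'pixels':cv2.resize(g['pixels'][130:340,200:470],(770,600))},'end')
```

```text
[ 484.03116793 -205.84779892  328.2614738 ] [-0.61825743  0.32389351 -0.05802786] 49.88718704768574 24.7
passive 120 46 [-131.2 -125.  -124.4]
passive 160 145 [-161.5 -136.1 -121.4]
passive 200 97 [-136.1 -119.7 -118.3]
active 120 77 [128.  128.6 134.6]
active 160 108 [129.8 130.6 136.5]
active 200 117 [131.8 132.7 137.8]
jar 167 [ 385.7 -210.1   87.3]
passive 120 21 [-134.5 -134.  -131.2]
passive 160 29 [-166.6 -131.5 -127.4]
passive 200 52 [-137.2 -135.2 -126.1]
active 120 89 [126.4 127.8 129.5]
active 160 121 [128.3 129.7 131. ]
active 200 139 [130.5 131.7 133.4]
jar 219 [ 382.1 -210.5   89.4]
```

View pics/end.png

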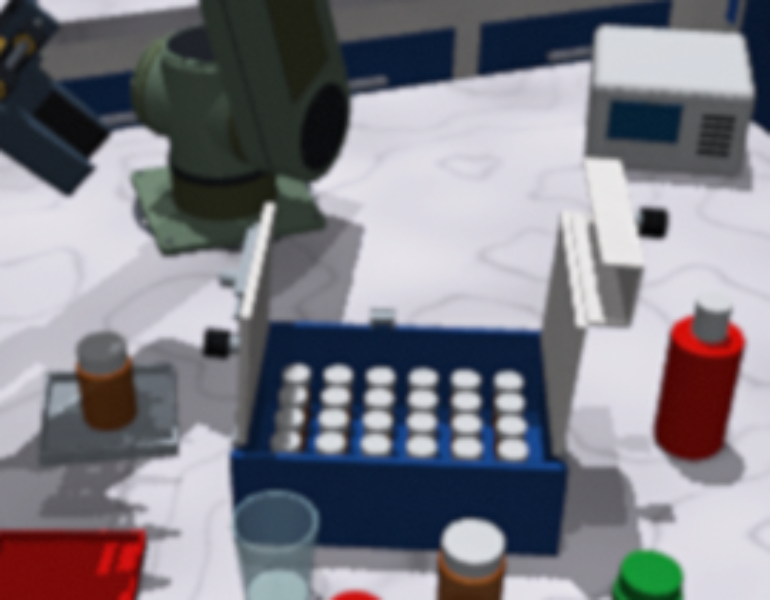

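Both leaves stand upright (passive about 86°, active about 93°, limit 75°), the jar is upright in the tray, the bolt is drawn, and the gripper is clear. I hand the job in.

```bash
python3 -c "
from workcell import env
print(env.job_done())"
```

```text
the job is handed in; nothing more can be done
None
```

I handed the job in at about 25 s: the jar is upright in the tray, both leaves are open (about 93° and 86°), and the bolt was drawn to its stop while its leaf was shut; no verdict was returned.

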